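Lock the ferrule magazine onto its feeder

TASK

Pick up the white ferrule magazine by its fin handle, lower it into the round collar on the ferrule feeder so that its two pins drop through the two gaps and it rests on the sprung seat, then twist it clockwise (seen from above) until the ramps have cammed it down firmly tight, without overtightening or crushing the seat. Let go and leave it locked; keep it upright all the way, and leave the other things on the bench where they are.

Things in the scene. Friction and masses are not known exactly. Their poses are not given: they have to be found in the camera images.
- handle (a point): Grip of the magazine, a white closed drum standing on the bench (62 mm across, 54 high, 0.3 kg). On its flat top is a grey fin, 60 mm long, 12 thick, 36 high. This point is on the drum's axis, 76 mm above its underside, 22 above the drum's top, 14 below the fin's top. x along the fin, y across its thickness, z up.
- magazine: The same magazine; origin at the centre of its underside, same axes. Two round steel pins, 8 mm thick, stick out along +x and -x (in line with the fin) to 41 mm from the axis, centred 8 mm above the underside. A half turn makes no difference.
- mouth (a point): Centre of the mouth of the aluminium bayonet collar on the feeder, at the nominal top of its lip, 78 mm above the bench. Collar 96 mm across; hole in the lip 66 mm. The lip has two gaps, 15 mm wide, at +x and -x of this frame (z up), for the pins. Drum resting on the seat: handle point 56 mm above this point; pins caught on top of the lip: about 72 mm.
- feeder: Fixed grey box, 160 x 150 x 50 mm, under the collar; origin under its centre. From the gaps the pins go clockwise only, under ramps that fall 0.2 mm per mm (7.4 mm per rad) and press the drum on the seat. Collar height differs by up to 3 mm from start to start, not shown by any pose: it gets tight 0.45 to 1.35 rad past the gaps, found only by feel.
- seat: Round black seat, 56 mm across, in the collar's floor; origin at its top centre, 20 mm below the mouth point. A stiff spring, 13 N per mm. Right tightness is 9 to 28 N on the seat, best 17, which takes a twist of about 0.32 N m (0.15 too slack, 0.5 too much); over 40 N crushes it. The drum sinks 1 to 2 mm as it tightens: follow it down. The ramps hold it once let go.
- reel: Bystander: steel-coloured reel, 62 mm across, 54 mm high; origin at its underside.
- tin: Bystander: round metal tin, 60 mm across, 60 mm high; origin at its underside.
- tape: Bystander: black roll of tape lying flat, 68 mm across, 19 mm high; origin at its underside.
- mug: Bystander: white mug, 80 mm across, 90 mm high; origin at its underside.
- tray: Bystander: low open grey tray, 100 x 140 x 30 mm; origin at its underside.
- screwdriver: Bystander: black-handled screwdriver lying on the bench; origin at its underside.
- flux: Bystander: small amber bottle, 44 mm across, 110 mm high; origin at its underside.
Mind the look-alikes: they are no part of the job. What is shaped like the magazine but purple is not meant.

How it is judged:
By the outcome, as a careful person would: the job done as asked, in the order asked, and still so for the second after the job is handed in, with the robot touching nothing.
It also fails if it takes over 64 s, if anything falls off the work surface, if the arm or the gripper's body presses on something with over 40 N, if the wrist force passes 120 N, or if a joint passes its speed limit or range.

ROBOT

A 6-joint arm with a two-finger parallel gripper is mounted at the origin on the work surface. World frame = base frame: x ahead of the robot, y to its left, z up, the work surface at z = 0. Lengths are in m, angles in rad, forces in N, time in s.
With the tool pointing down it reaches from about 0.375 to 0.9 m from the base axis. Payload 3.1 kg.
Tool frame: the origin (TCP) lies on the centre line of the jaws, within the pads' length; the fingertips stand 14 mm ahead of it and the grasp point (between the pads) lies 5 mm behind it; y points along the fingers, z is the direction in which the jaws open and shut, and the axes are right-handed (so a half turn about y gives the same grasp; the last joint's range is limited). The gripper opens to 87 mm and grips with 3 to 60 N. Pads are 19 mm wide; open, the fingers measure 117 mm over their backs; the gripper's body (75 mm by 190 mm) begins 51 mm behind the grasp point.
Start: joints at [1.079, 0.527, 1.433, -0, 1.181, -0.178], TCP at [0.192, 0.595, 0.21] pointing down, gripper open.
Joint ranges: [-3.08, 3.08], [-0.75, 2.2], [0.22, 2.44], [-1.43, 4.57], [0, 2.65], [-2.85, 2.85]. Speed limits (rad/s): [2.79, 2.79, 3.14, 3.14, 3.14, 3.14].

INTERFACE

Orientations are given as a unit quaternion [x, y, z, w].
In Python, from rig import robot, vision gives the robot as it stands.
- The arm moves only by the shell command python3 -m crank 'ROWS' [FORCE]. ROWS is JSON, a list of rows, each a list of 7 numbers: the shift along the tool's x, y, z as a fraction of full scale, then the turn, a rotation vector about the tool's x, y, z as a fraction of full scale, then the gripper command: -1 is shut, 1 is fully open, values between are in proportion. In form: [[x, y, z, wx, wy, wz, grip], ...]. A call has 1 to 10 rows; each row is the pose to reach, as a shift and turn from the pose commanded when the call began, along the tool's axes at that moment, turning the shorter way round; what a row does not reach only later rows make up. Full scale, the value 1, is 50 cm for a shift and pi rad for a turn. A row lasts 1/8 s, in which the tool goes at most 62.5 mm and 10.7 degrees, less where a joint would pass 70% of its speed; a pose out of reach is approached as far as the arm can. A call with a number of a shift or a turn outside -1 to 1 is refused whole. A call with a gripper value outside its range is refused whole. The fingers move at their own pace and stop on an object; FORCE is the grip in N (left out, the last holds). Time passes only in rows, so rows that repeat a pose let the fingers close. It gives the time, the measured TCP pose, the force and the opening at its end, in the units of the state.
- robot.get_obs(): the state, without advancing time (a new reading comes with each control period).
- vision.camera(name): name is "scene" or "top" or "wrist"; returns the picture (420x560x3 uint8, blue, green, red); there is no depth.
- vision.camera_info(name): a dict with "vfov" (degrees; the focal length in pixels is half the picture's height over the tangent of half this angle, whatever the lens; pixels are square), "cx", "cy" (the principal point, pixels), "world_from_camera" (4x4, takes a point from camera to world coordinates); the wrist camera has in their place "tool_from_camera" (4x4, takes a point from camera to tool coordinates, whose origin is the TCP and whose axes are the tool frame's). Camera axes: x right, y up, looking along -z (the intrinsics and any distortion apply to the point x, -y, -z); pixel columns grow to the right and rows downward; lengths in m; the calibration is good to about 2 mm. A picture is of the moment at which its call begins: read the wrist's pose just before it. camera_info takes no time and is no camera call.
- robot.hand_in(): hands the job in, once; it reports no verdict.
The state is a dict: "time": time; "q": joint angles; "joint_velocities": joint speeds; "joint_torque": joint torques, N m; "position": TCP position; "tool_rot": TCP orientation; "ft_force": force on the tool from outside, world axes, zero at the start; "moment": the same for the moment, N m; "grip_width": finger opening in m.
Only numpy, scipy, OpenCV 4.12 (cv2) and the standard library are available. Lean on these libraries where they do the work, as an engineer would, in place of code of your own. Each camera call takes 0.05 s, during which the arm holds its last target.

## Working session

There is one attempt and no reset: what is moved stays moved. The work goes in short steps, Python scripts to look and compute and a shell command to move; the robot and the scene stay as the last step left them, time stands still between calls to the robot, and variables do not carry over. Pictures are saved under pics/ and viewed, and the job is handed in when it is done.

```bash
ls; mkdir -p pics; python3 - <<'E'
from rig import robot, vision
import cv2,json
o=robot.get_obs()
for k,v in o.items(): print(k,v)
for n in ["scene","top","wrist"]:
    print(n,vision.camera_info(n))
for n in ["scene","top"]:
    cv2.imwrite(f"pics/{n}0.png",vision.camera(n))
E
```

```text
pics
time 0.0
q [ 1.07951556e+00  5.28451782e-01  1.43389511e+00 -4.05241422e-05
  1.18143120e+00 -1.78503941e-01]
joint_velocities [-0.00118125  0.0009638  -0.00105235 -0.00149924  0.00111716 -0.00040217]
joint_torque [ 1.09566132e-03 -4.40036523e+01 -1.76598090e+01  6.34386786e-02
  5.81715989e-02 -1.58438556e-04]
position [0.19193129 0.59399308 0.20928282]
tool_rot [ 0.69921195 -0.11036908  0.10988621 -0.69774375]
ft_force [-0.58311453 -0.15722986  0.02774884]
moment [ 0.0074578  -0.02836761  0.00357059]
grip_width 0.0870889559800855
scene {'vfov': 53.12831061393878, 'cx': 273.4375376707458, 'cy': 217.113397862783, 'world_from_camera': array([[ 0.03740161, -0.73907231,  0.67258698,  1.28569281],
       [ 0.99918807,  0.0175709 , -0.03625565, -0.02906336],
       [ 0.01497759,  0.6733969 ,  0.73912941,  0.89054587],
       [ 0.        ,  0.        ,  0.        ,  1.        ]])}
top {'vfov': 50.44308459330032, 'cx': 277.47498815892817, 'cy': 199.91481585068573, 'world_from_camera': array([[ 0.00611903,  0.99325184, -0.115816  ,  0.3990597 ],
       [-0.9999756 ,  0.00646799,  0.00263749,  0.01308259],
       [ 0.00336879,  0.11579703,  0.99326718,  1.14664063],
       [ 0.        ,  0.        ,  0.        ,  1.        ]])}
wrist {'vfov': 60.27642594064153, 'cx': 278.71283590259634, 'cy': 203.47149288723168, 'tool_from_camera': array([[-8.04842205e-04, -9.62155037e-01, -2.72501445e-01,
        -7.49479176e-02],
       [ 2.17600383e-04,  2.72501359e-01, -9.62155373e-01,
        -1.75201175e-01],
       [ 9.99999652e-01, -8.33679671e-04, -9.95529032e-06,
         7.38362392e-04],
       [ 0.00000000e+00,  0.00000000e+00,  0.00000000e+00,
         1.00000000e+00]])}
```

View pics/scene0.png

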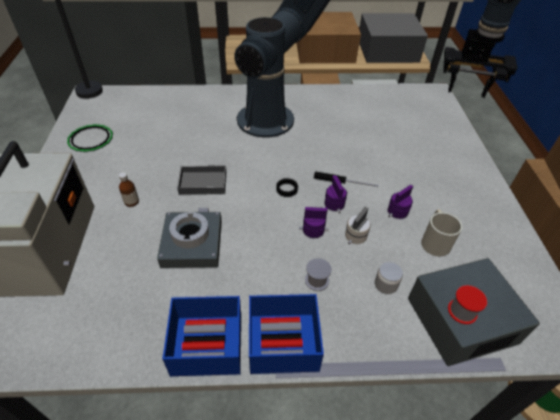

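View pics/top0.png

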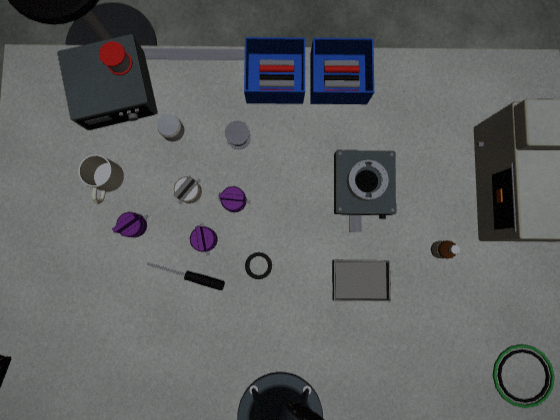

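The scene view shows the white magazine at about (358,226) and the collar at (188,230). In the top view they are at (187,189) and (368,180), with purple decoys at (232,198), (203,238) and (129,224). I'll zoom in on both in each view.

```bash
cat > h.py <<'E'
import numpy as np, cv2
from rig import robot, vision
from scipy.spatial.transform import Rotation as R
def ray(name,u,v,obs=None):
    c=vision.camera_info(name); f=210/np.tan(np.radians(c['vfov']/2))
    d=np.array([(u-c['cx'])/f,-(v-c['cy'])/f,-1])
    if name=='wrist':
        T=np.eye(4);T[:3,:3]=R.from_quat(obs['tool_rot']).as_matrix();T[:3,3]=obs['position'];M=T@c['tool_from_camera']
    else: M=c['world_from_camera']
    return M[:3,3],M[:3,:3]@d
def onz(name,u,v,z,obs=None):
    o,d=ray(name,u,v,obs); return o+d*(z-o[2])/d[2]
def proj(name,p,obs=None):
    c=vision.camera_info(name); f=210/np.tan(np.radians(c['vfov']/2))
    if name=='wrist':
        T=np.eye(4);T[:3,:3]=R.from_quat(obs['tool_rot']).as_matrix();T[:3,3]=obs['position'];M=T@c['tool_from_camera']
    else: M=c['world_from_camera']
    q=M[:3,:3].T@(np.array(p)-M[:3,3]); return np.array([c['cx']-f*q[0]/q[2],c['cy']+f*q[1]/q[2]])
def crop(src,dst,x,y,w,h,s):
    im=cv2.imread(src)[y:y+h,x:x+w]; cv2.imwrite(dst,cv2.resize(im,None,fx=s,fy=s,interpolation=cv2.INTER_CUBIC))
E
python3 - <<'E'
from h import *
a=[]
for n,c in [('top',[(187,189),(368,180)]),('scene',[(358,220),(188,230)])]:
    im=cv2.imread(f'pics/{n}0.png')
    r=[cv2.resize(im[y-35:y+35,x-35:x+35],(290,290),interpolation=cv2.INTER_CUBIC) for x,y in c]
    a.append(np.hstack(r))
cv2.imwrite('pics/z0.png',np.vstack(a))
print(onz('top',187,189,.06),onz('top',368,180,.078),onz('scene',358,222,.06),onz('scene',188,229,.078))
E
```

```text
[0.55133675 0.23285057 0.06      ] [ 0.57376478 -0.20920227  0.078     ] [0.5528212 0.2357686 0.06     ] [ 0.58197377 -0.20784465  0.078     ]
```

View pics/z0.png

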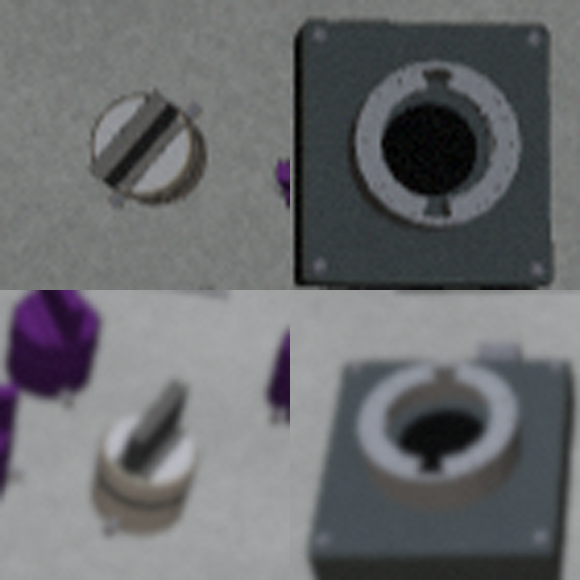

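```bash
cat >> h.py <<'E'
def pose(o): return np.array(o['position']),R.from_quat(o['tool_rot']).as_matrix()
def zyaw(o):
    M=pose(o)[1]; return np.arctan2(M[1,2],M[0,2])
def toolR(psi): # tool down, tool z at yaw psi
    z=np.array([np.cos(psi),np.sin(psi),0]);y=np.array([0,0,-1.]);return np.column_stack([np.cross(y,z),y,z])
def plan(p,psi,o=None):
    o=o or robot.get_obs(); P,M=pose(o)
    s=M.T@(np.array(p)-P); r=R.from_matrix(M.T@toolR(psi)).as_rotvec()
    print('shift',np.round(s/.5,4),'turn',np.round(r/np.pi,4),'rows',int(np.ceil(max(np.linalg.norm(s)/.0625,np.degrees(np.linalg.norm(r))/10.7))))
E
python3 - <<'E'
from h import *
o=robot.get_obs(); print(pose(o)[1].round(3),zyaw(o))
plan([.577,-.2085,.24],-1.57);plan([.577,-.2085,.24],1.57);plan([.577,-.2085,.24],zyaw(o))
E
```

```text
[[ 0.951 -0.001  0.308]
 [-0.308 -0.002  0.951]
 [-0.    -1.    -0.002]] 1.25798310362609
shift [ 1.2266 -0.0592 -1.2904] turn [3.000e-04 9.002e-01 9.000e-04] rows 16
shift [ 1.2266 -0.0592 -1.2904] turn [ 0.0006 -0.0993 -0.0002] rows 15
shift [ 1.2266 -0.0592 -1.2904] turn [ 0.0006 -0.     -0.0001] rows 15
```

```bash
python3 -m crank '[[0.62,-0.02,-0.645,0,-0.05,0,1],[0.62,-0.02,-0.645,0,-0.05,0,1],[0.62,-0.02,-0.645,0,-0.05,0,1],[0.62,-0.02,-0.645,0,-0.05,0,1],[0.62,-0.02,-0.645,0,-0.05,0,1],[0.62,-0.02,-0.645,0,-0.05,0,1],[0.62,-0.02,-0.645,0,-0.05,0,1],[0.62,-0.02,-0.645,0,-0.05,0,1]]'
python3 - <<'E'
from h import *
plan([.577,-.2085,.19],1.57)
E
```

```text
time: 1.1
position: [0.3897, 0.1894, 0.2203]
tool_rot: [0.705, -0.057, 0.057, -0.705]
ft_force: [-0.5, 0.9, 0.4]
grip_width: 0.0868
shift [ 0.4979  0.0611 -0.7251] turn [ 0.0001 -0.0513  0.0002] rows 8
```

```bash
python3 -m crank '[[0.498,0.06,-0.725,0,-0.05,0,1],[0.498,0.06,-0.725,0,-0.05,0,1],[0.498,0.06,-0.725,0,-0.05,0,1],[0.498,0.06,-0.725,0,-0.05,0,1],[0.498,0.06,-0.725,0,-0.05,0,1],[0.498,0.06,-0.725,0,-0.05,0,1],[0.498,0.06,-0.725,0,-0.05,0,1],[0.498,0.06,-0.725,0,-0.05,0,1],[0.498,0.06,-0.725,0,-0.05,0,1]]'
python3 - <<'E'
from h import *
o=robot.get_obs(); im=vision.camera('wrist'); cv2.imwrite('pics/w1.png',im)
import json; json.dump({k:np.array(o[k]).tolist() for k in o},open('o1.json','w'))
print(np.abs(o['joint_velocities']).max(), zyaw(o), proj('wrist',[.577,-.2085,.078],o))
E
```

```text
time: 2.22
position: [0.5773, -0.2031, 0.1894]
tool_rot: [-0.706, 0.0, 0.001, 0.708]
ft_force: [0.3, 0.4, -0.1]
grip_width: 0.0869
0.03573614485626175 1.5721147990621476 [270.79815651 195.8046077 ]
```

View pics/w1.png

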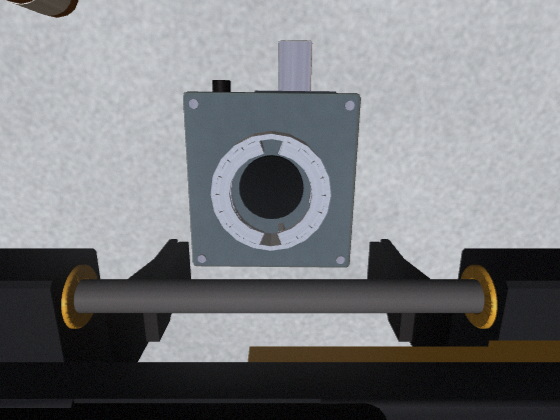

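```bash
python3 - <<'E'
from h import *
import json
o=json.load(open('o1.json')); im=cv2.imread('pics/w1.png')
g=im.min(axis=2).astype(int)
m=((g>110)).astype(np.uint8); m[:, :195]=0; m[:,348:]=0; m[:120]=0; m[255:]=0
m=cv2.morphologyEx(m,cv2.MORPH_CLOSE,np.ones((3,3)))
n,l,s,c=cv2.connectedComponentsWithStats(m); print(s[1:][s[1:,4]>50])
cs,_=cv2.findContours(m,cv2.RETR_EXTERNAL,cv2.CHAIN_APPROX_NONE)
pts=np.vstack([k for k in cs if len(k)>50]).reshape(-1,2).astype(float)
W=np.array([onz('wrist',u,v,.078,o)[:2] for u,v in pts])
H=cv2.convexHull(pts.astype(np.float32)).reshape(-1,2)
Wh=np.array([onz('wrist',u,v,.078,o)[:2] for u,v in H])
from scipy.optimize import least_squares
f=least_squares(lambda p:np.hypot(*(Wh-p[:2]).T)-p[2],[.577,-.208,.048],loss='soft_l1',f_scale=.0005)
print('outer',f.x)
c0=f.x[:2]; d=W-c0; r=np.hypot(*d.T); sel=(r<.04)
# inner
inn=W[(r>.029)&(r<.036)]
f2=least_squares(lambda p:np.hypot(*(inn-p[:2]).T)-p[2],[*c0,.033],loss='soft_l1',f_scale=.0005);print('inner',f2.x,len(inn))
# polar map of brightness at r=.0405
for rr in (.036,.038,.041):
  ang=np.radians(np.arange(0,360,1)); P=[proj('wrist',[c0[0]+rr*np.cos(a),c0[1]+rr*np.sin(a),.078],o) for a in ang]
  v=cv2.remap(g.astype(np.float32),np.float32(P)[:,0][None],np.float32(P)[:,1][None],cv2.INTER_LINEAR)[0]
  dark=np.where(v<110)[0]; print(rr,dark)
z=cv2.resize(im[120:260,200:340],(700,700)[:2] if 0 else (560,560),interpolation=cv2.INTER_CUBIC);cv2.imwrite('pics/w1z.png',z)
E
```

```text
[[ 210  134  121  117 5545]]
outer [ 0.57587089 -0.20882131  0.04908909]
inner [ 0.57587089 -0.20882131  0.033     ] 0
0.036 [  0   1   2   3   4   5   6   7   8   9 171 172 173 174 175 176 177 178
 179 180 181 182 183 184 185 186 187 188 189 350 351 352 353 354 355 356
 357 358 359]
0.038 [  0   1   2   3   4   5   6   7   8   9 170 171 172 173 174 175 176 177
 178 179 180 181 182 183 184 185 186 187 188 189 350 351 352 353 354 355
 356 357 358 359]
0.041 [  0   1   2   3   4   5   6   7   8   9  10 169 170 171 172 173 174 175
 176 177 178 179 180 181 182 183 184 185 186 187 188 189 190 349 350 351
 352 353 354 355 356 357 358 359]
```

View pics/w1z.png

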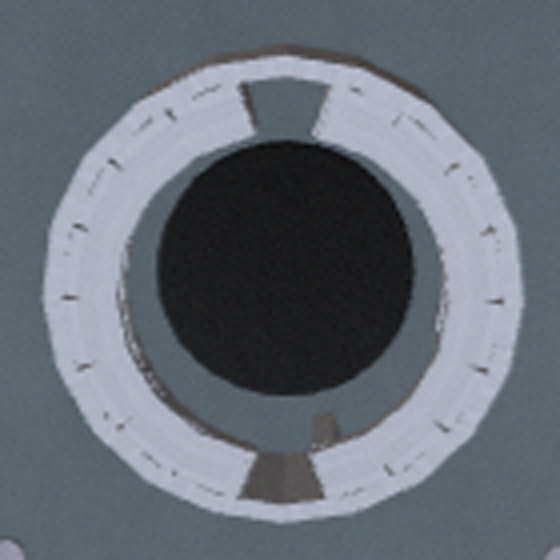

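```bash
python3 - <<'E'
from h import *
import json
o=json.load(open('o1.json')); im=cv2.imread('pics/w1.png')
g=im.min(axis=2)
from scipy.optimize import least_squares
# inner lip edge radial gradient
c0=np.array([.5759,-.2088]); out=[];inn=[]
for a in np.radians(np.arange(0,360,3)):
  rr=np.arange(.025,.056,.0002); P=np.float32([proj('wrist',[c0[0]+r*np.cos(a),c0[1]+r*np.sin(a),.078],o) for r in rr])
  v=cv2.remap(g.astype(np.float32),P[:,0][None],P[:,1][None],cv2.INTER_LINEAR)[0]
  d=np.gradient(v); i=np.argmin(np.where(rr>.044,d,0)); out.append(c0+rr[i]*np.array([np.cos(a),np.sin(a)]))
  if abs(np.sin(a))>.3:
    i=np.argmax(np.where((rr>.028)&(rr<.037),d,0)); inn.append(c0+rr[i]*np.array([np.cos(a),np.sin(a)]))
for n,W,r in (('out',out,.048),('in',inn,.033)):
  W=np.array(W); f=least_squares(lambda p:np.hypot(*(W-p[:2]).T)-p[2],[*c0,r],loss='soft_l1',f_scale=.0004);print(n,f.x,np.sqrt(np.mean(f.fun**2)))
plan([.552,.234,.20],.97)
E
```

```text
Traceback (most recent call last):
  File "h.py", line 14, in proj
    c=vision.camera_info(name); f=210/np.tan(np.radians(c['vfov']/2))
ValueError: time passes only in moves, steps and waits
```

```bash
python3 - <<'E'
from rig import vision
import pickle
pickle.dump({n:vision.camera_info(n) for n in ("scene","top","wrist")},open('ci.pkl','wb'))
E
sed -i "s/vision.camera_info(name)/CI[name]/; 1a import pickle; CI=pickle.load(open('ci.pkl','rb'))" h.py; head -8 h.py
cat > a.py <<'E'
from h import *
import json
o=json.load(open('o1.json')); im=cv2.imread('pics/w1.png')
g=im.min(axis=2)
from scipy.optimize import least_squares
c0=np.array([.5759,-.2088]); out=[];inn=[]
for a in np.radians(np.arange(0,360,3)):
  rr=np.arange(.025,.056,.0002); P=np.float32([proj('wrist',[c0[0]+r*np.cos(a),c0[1]+r*np.sin(a),.078],o) for r in rr])
  v=cv2.remap(g.astype(np.float32),P[:,0][None],P[:,1][None],cv2.INTER_LINEAR)[0]
  d=np.gradient(v); i=np.argmin(np.where(rr>.044,d,0)); out.append(c0+rr[i]*np.array([np.cos(a),np.sin(a)]))
  if abs(np.sin(a))>.3:
    i=np.argmax(np.where((rr>.028)&(rr<.037),d,0)); inn.append(c0+rr[i]*np.array([np.cos(a),np.sin(a)]))
for n,W,r in (('out',out,.048),('in',inn,.033)):
  W=np.array(W); f=least_squares(lambda p:np.hypot(*(W-p[:2]).T)-p[2],[*c0,r],loss='soft_l1',f_scale=.0004);print(n,f.x,np.sqrt(np.mean(f.fun**2)))
plan([.552,.234,.20],.97)
E
python3 a.py
```

```text
import numpy as np, cv2
import pickle; CI=pickle.load(open('ci.pkl','rb'))
from rig import robot, vision
from scipy.spatial.transform import Rotation as R
def ray(name,u,v,obs=None):
    c=CI[name]; f=210/np.tan(np.radians(c['vfov']/2))
    d=np.array([(u-c['cx'])/f,-(v-c['cy'])/f,-1])
    if name=='wrist':
out [ 0.57581343 -0.20887101  0.04879928] 0.00023434290328836575
in [ 0.57588963 -0.20895695  0.03351518] 0.0007203806260512423
shift [-0.0478 -0.0189  0.8725] turn [-0.0004  0.192  -0.0009] rows 7
```

```bash
python3 -m crank '[[-0.048,-0.019,0.873,0,0.19,0,1],[-0.048,-0.019,0.873,0,0.19,0,1],[-0.048,-0.019,0.873,0,0.19,0,1],[-0.048,-0.019,0.873,0,0.19,0,1],[-0.048,-0.019,0.873,0,0.19,0,1],[-0.048,-0.019,0.873,0,0.19,0,1],[-0.048,-0.019,0.873,0,0.19,0,1],[-0.048,-0.019,0.873,0,0.19,0,1],[-0.048,-0.019,0.873,0,0.19,0,1],[-0.048,-0.019,0.873,0,0.19,0,1]]'
python3 - <<'E'
from h import *
o=robot.get_obs(); im=vision.camera('wrist'); cv2.imwrite('pics/w2.png',im)
import json; json.dump({k:np.array(o[k]).tolist() for k in o},open('o2.json','w'))
print(np.abs(o['joint_velocities']).max(), zyaw(o), proj('wrist',[.552,.234,.076],o))
E
```

```text
time: 3.52
position: [0.5526, 0.2312, 0.1998]
tool_rot: [0.676, -0.208, 0.208, -0.676]
ft_force: [0.4, 0.6, -0.7]
grip_width: 0.0874
0.020411518547416015 0.9745824304383054 [280.20407504 189.87154366]
```

View pics/w2.png

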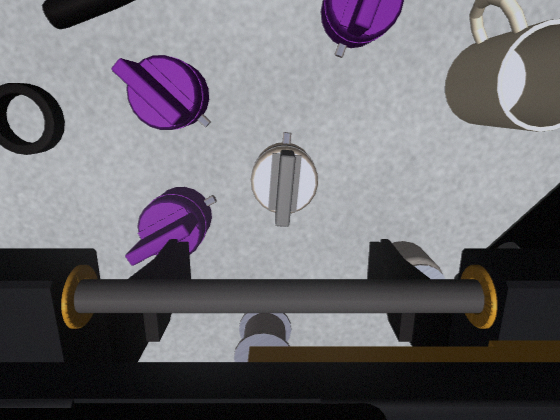

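```bash
python3 - <<'E'
from h import *
im=cv2.imread('pics/w2.png')
cv2.imwrite('pics/w2z.png',cv2.resize(im[125:235,235:335],(545,600),interpolation=cv2.INTER_CUBIC))
E
```

```text
(no output)
```

View pics/w2z.png

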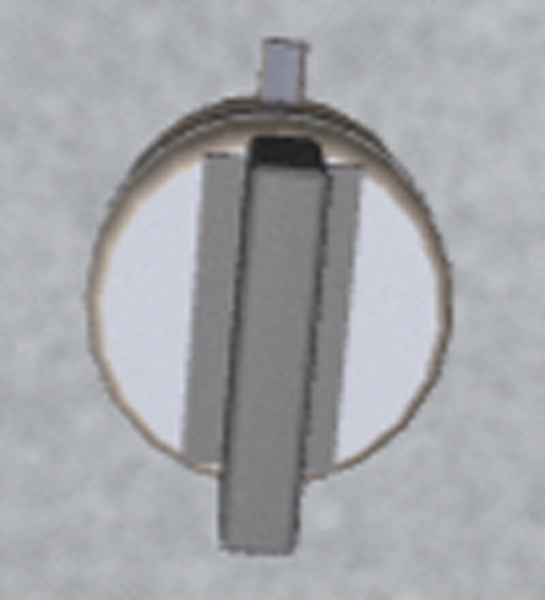

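```bash
python3 - <<'E'
from h import *
import json
o=json.load(open('o2.json'))
Z=[(246,172),(326,172),(297,553),(222,553)]
W=np.array([onz('wrist',235+x/5.45-.4,125+y/5.45-.4,.090,o)[:2] for x,y in Z])
print(W,W.mean(0)); a=(W[0]+W[1])/2;b=(W[2]+W[3])/2; d=a-b
print('len',np.linalg.norm(d),'wid',np.linalg.norm(W[0]-W[1]),np.linalg.norm(W[2]-W[3]),'yaw',np.arctan2(*d[::-1]), np.arctan2(*(-d)[::-1]))
D=[(92,310),(448,310),(330,478),(200,462),(115,395),(425,395),(110,230),(430,225)]
W=np.array([onz('wrist',235+x/5.45-.4,125+y/5.45-.4,.054,o)[:2] for x,y in D])
from scipy.optimize import least_squares
f=least_squares(lambda p:np.hypot(*(W-p[:2]).T)-p[2],[.552,.234,.031]);print(f.x,f.fun)
o1=onz('wrist',175,222,.054,o);print(o1)
c=vision.camera('top');cv2.imwrite('pics/t2.png',c)
print(onz('wrist',287.5,134,.008,o))
E
```

```text
[[0.52627564 0.25089327]
 [0.53277436 0.26049043]
 [0.57902463 0.22463632]
 [0.57259514 0.21513623]] [0.55266744 0.23778906]
len 0.05851777719918167 wid 0.011590463866771938 0.011471271271771267 yaw 2.483163436106026 -0.658429217483767
[0.55228556 0.23843447 0.02975735] [ 6.36578205e-05 -3.51821355e-04  9.74240334e-04 -9.65784874e-04
  1.78756386e-04 -8.74706778e-05  1.36006610e-04  5.24157613e-05]
[0.52687108 0.13218029 0.054     ]
[0.52226348 0.26312592 0.008     ]
```

```bash
python3 - <<'E'
from h import *
o=robot.get_obs();print(o['position'],zyaw(o))
plan([.5525,.238,.2],.912);plan([.5525,.238,.12],.912);plan([.5525,.238,.073],.912)
E
```

```text
[0.55317718 0.2307328  0.19977271] 0.9732818089461551
shift [-0.0093 -0.0005  0.0113] turn [ 0.0001  0.0195 -0.    ] rows 1
shift [-0.0093  0.1595  0.0113] turn [ 0.0001  0.0195 -0.    ] rows 2
shift [-0.0093  0.2535  0.0114] turn [ 0.0001  0.0195 -0.    ] rows 3
```

View pics/t2.png

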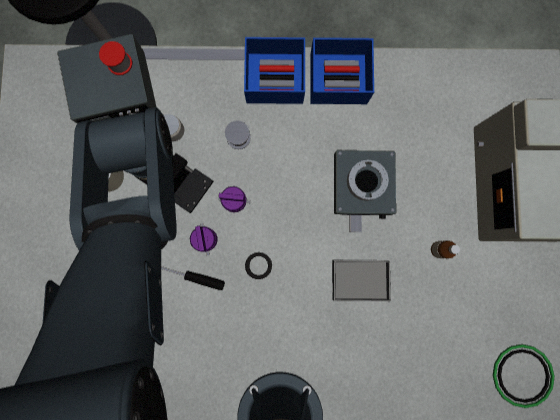

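```bash
python3 -m crank '[[-0.0093,0,0.0113,0,0.0195,0,0],[-0.0093,0.12,0.0113,0,0.0195,0,0],[-0.0093,0.16,0.0113,0,0.0195,0,0],[-0.0093,0.16,0.0113,0,0.0195,0,0],[-0.0093,0.16,0.0113,0,0.0195,0,0]]'
python3 - <<'E'
from h import *
o=robot.get_obs();print(o['position'],zyaw(o),o['grip_width'])
o=robot.get_obs(); im=vision.camera('wrist'); cv2.imwrite('pics/w3.png',im)
plan([.5525,.238,.073],.912)
c=o['position']
M=pose(o)[1]
P=np.array(c); 
# draw where the fin should be
F=np.array([np.cos(-.659),np.sin(-.659),0])
for s in (-.03,.03):
  print(proj('wrist',np.array([.5525,.238,.09])+s*F,o))
E
```

```text
time: 4.25
position: [0.5537, 0.2389, 0.1208]
tool_rot: [-0.669, 0.228, -0.229, 0.67]
ft_force: [0.0, -0.1, 0.9]
grip_width: 0.0475
[0.55372369 0.23887713 0.12077591] 0.9126998490934743 0.047454347595817695
shift [-0.0009  0.0963 -0.0037] turn [-0.0007  0.0003  0.0006] rows 1
[274.78612951 180.15613773]
[274.90689414 273.96119201]
```

View pics/w3.png

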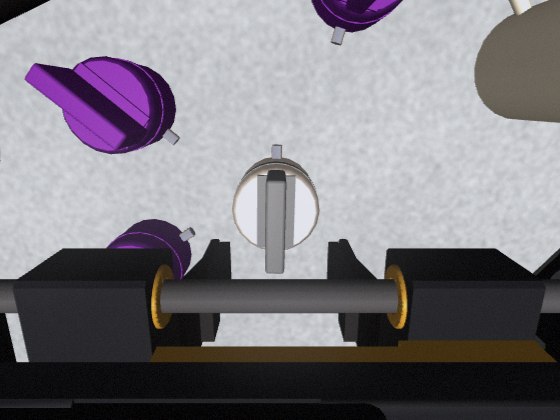

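```bash
python3 -m crank '[[-0.001,0.05,-0.003,0,0,0,0],[-0.001,0.08,-0.003,0,0,0,0],[-0.001,0.095,-0.003,0,0,0,0],[-0.001,0.095,-0.003,0,0,0,0],[-0.001,0.095,-0.003,0,0,0,0]]'
python3 - <<'E'
from h import *
o=robot.get_obs();print(o['position'],zyaw(o),o['grip_width'],o['ft_force'])
im=vision.camera('scene'); cv2.imwrite('pics/s4.png',cv2.resize(im[120:300,260:460],(667,600)))
E
```

```text
time: 4.92
position: [0.5518, 0.2388, 0.0729]
tool_rot: [-0.669, 0.228, -0.228, 0.67]
ft_force: [-0.3, 0.0, 0.8]
grip_width: 0.0436
[0.55176249 0.23875013 0.07285088] 0.9141079376348931 0.043601545751705995 [-0.26279576  0.04706329  0.84909185]
```

View pics/s4.png

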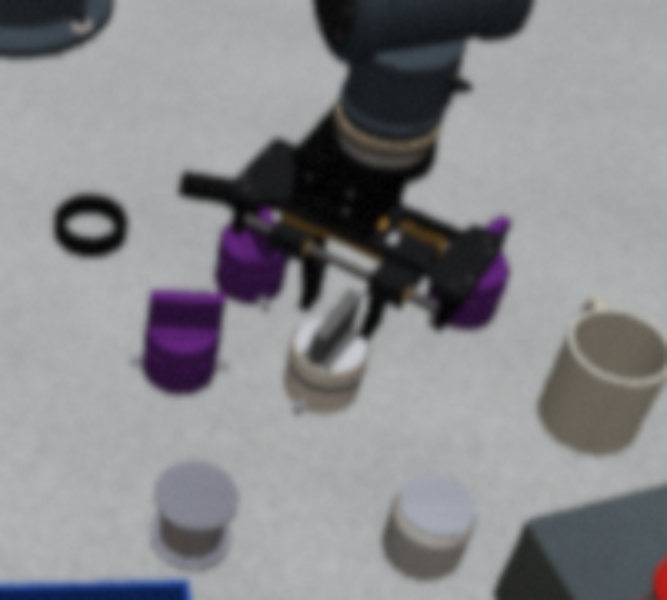

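```bash
python3 -m crank '[[0,0,0,0,0,0,-1],[0,0,0,0,0,0,-1],[0,0,0,0,0,0,-1],[0,0,0,0,0,0,-1],[0,0,0,0,0,0,-1],[0,0,0,0,0,0,-1]]' 50
python3 - <<'E'
from h import *
o=robot.get_obs();print(o['position'],zyaw(o),o['grip_width'],o['ft_force'],o['moment'])
E
```

```text
time: 5.72
position: [0.5512, 0.2384, 0.0722]
tool_rot: [0.669, -0.228, 0.228, -0.669]
ft_force: [-0.0, -0.7, 0.9]
grip_width: 0.0109
[0.5511935  0.23839597 0.07223116] 0.9140905312767043 0.01094130820715282 [-0.03904679 -0.68162029  0.91777104] [-0.21329929 -0.01652525  0.00714372]
```

```bash
python3 -m crank '[[0,-0.05,0,0,0,0,-1],[0,-0.14,0,0,0,0,-1],[0,-0.24,0,0,0,0,-1],[0,-0.26,0,0,0,0,-1],[0,-0.26,0,0,0,0,-1],[0,-0.26,0,0,0,0,-1]]'
python3 - <<'E'
from h import *
o=robot.get_obs();print(o['position'],zyaw(o),o['grip_width'],o['ft_force'],o['moment'])
im=vision.camera('wrist'); cv2.imwrite('pics/w5.png',im)
c=np.array([.5753,-.2089])
plan([*c,.20],np.pi/2-.004)
E
```

```text
time: 6.48
position: [0.5492, 0.2381, 0.1996]
tool_rot: [0.67, -0.23, 0.226, -0.668]
ft_force: [-0.2, 0.5, -3.6]
grip_width: 0.011
[0.54924425 0.23810465 0.1996049 ] 0.9139241582578564 0.011039521450615805 [-0.2350337   0.45797127 -3.64727309] [-0.00860086  0.03142414  0.00562004]
shift [ 0.5869  0.     -0.6765] turn [ 0.0009 -0.2078 -0.0015] rows 8
```

View pics/w5.png

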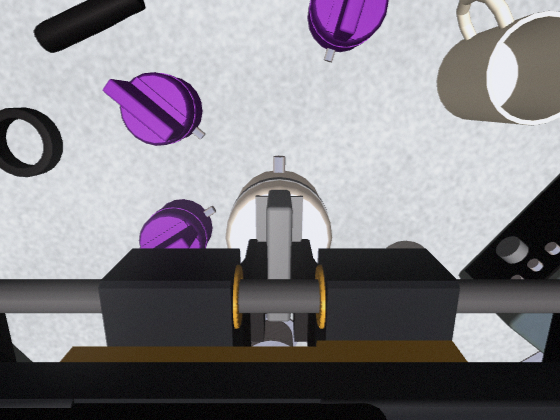

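```bash
python3 -m crank '[[0.1,0,-0.11,0,-0.03,0,-1],[0.58,0,-0.676,0,-0.208,0,-1],[0.58,0,-0.676,0,-0.208,0,-1],[0.58,0,-0.676,0,-0.208,0,-1],[0.58,0,-0.676,0,-0.208,0,-1],[0.58,0,-0.676,0,-0.208,0,-1],[0.58,0,-0.676,0,-0.208,0,-1],[0.58,0,-0.676,0,-0.208,0,-1],[0.58,0,-0.676,0,-0.208,0,-1],[0.58,0,-0.676,0,-0.208,0,-1]]'
python3 -m crank '[[0,0,0,0,0,0,-1],[0,0,0,0,0,0,-1],[0,0,0,0,0,0,-1]]'
python3 - <<'E'
from h import *
o=robot.get_obs();print(o['position'],zyaw(o),o['grip_width'],o['ft_force'],o['moment'],pose(o)[1].round(4))
im=vision.camera('wrist'); cv2.imwrite('pics/w6.png',im)
im=vision.camera('top'); cv2.imwrite('pics/t6.png',im)
im=vision.camera('scene'); cv2.imwrite('pics/s6.png',im)
plan([.5748,-.2089,.145],np.pi/2-.004,o)
E
```

```text
time: 7.78
position: [0.5736, -0.2043, 0.2011]
tool_rot: [-0.706, 0.002, 0.0, 0.708]
ft_force: [-0.7, -0.5, -3.9]
grip_width: 0.0111
time: 8.15
position: [0.5746, -0.2054, 0.2025]
tool_rot: [0.707, -0.001, 0.001, -0.707]
ft_force: [-1.0, 0.6, -2.1]
grip_width: 0.0108
[ 0.5746318  -0.20538988  0.20246478] 1.568606297872644 0.010796679674834064 [-0.98022885  0.60214518 -2.12175062] [ 0.03515433 -0.01813996 -0.00263048] [[ 1.0e+00  2.0e-04  2.2e-03]
 [-2.2e-03 -1.0e-04  1.0e+00]
 [ 2.0e-04 -1.0e+00 -1.0e-04]]
shift [ 0.0003  0.1149 -0.007 ] turn [0.     0.0006 0.0001] rows 1
```

View pics/w6.png

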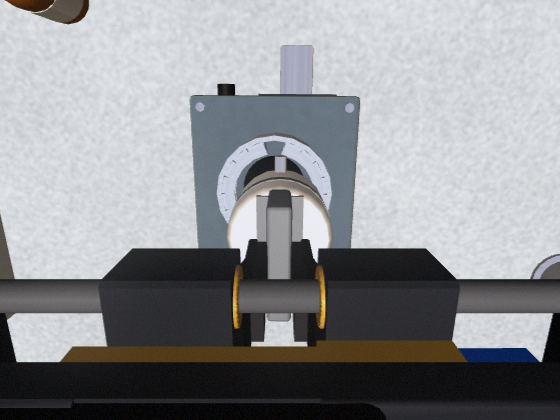

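View pics/s6.png

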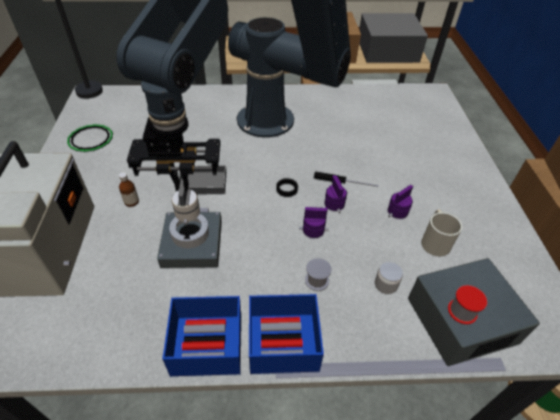

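```bash
python3 -m crank '[[0.0003,0.06,-0.007,0,0,0,-1],[0.0003,0.09,-0.007,0,0,0,-1],[0.0003,0.09,-0.007,0,0,0,-1],[0.0003,0.09,-0.007,0,0,0,-1],[0.0003,0.09,-0.007,0,0,0,-1]]'
python3 - <<'E'
from h import *
P=[];Y=[]
for i in range(3):
    o=robot.get_obs();im=vision.camera('wrist'); P.append(o['position']);Y.append(zyaw(o))
print(np.array(P).round(4),Y,o['ft_force'])
cv2.imwrite('pics/w7.png',cv2.resize(im[110:290,180:380],(667,600),interpolation=cv2.INTER_CUBIC))
im=vision.camera('scene'); cv2.imwrite('pics/s7.png',cv2.resize(im[170:270,140:240],(600,600),interpolation=cv2.INTER_CUBIC))
E
```

```text
time: 8.93
position: [0.5753, -0.21, 0.1583]
tool_rot: [0.707, -0.001, 0.002, -0.707]
ft_force: [-0.7, 0.1, -3.0]
grip_width: 0.0107
[[ 0.5753 -0.21    0.1583]
 [ 0.5752 -0.21    0.1582]
 [ 0.5751 -0.2099  0.1581]] [np.float64(1.5675571807704518), np.float64(1.5675510511743647), np.float64(1.5675126079263864)] [ 0.25107309 -0.28283966 -3.7589442 ]
```

View pics/w7.png

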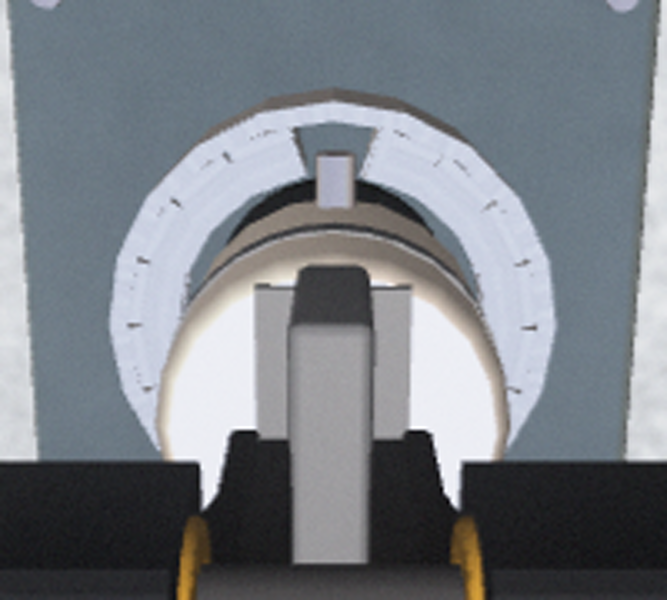

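View pics/s7.png

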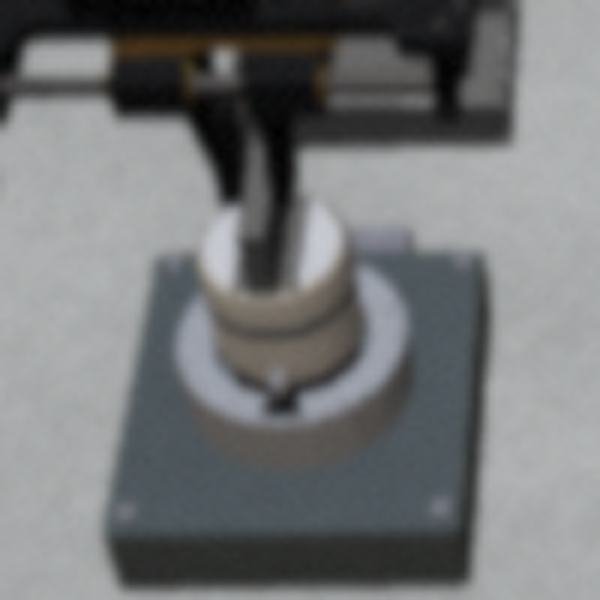

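```bash
python3 - <<'E'
from h import *
o=robot.get_obs(); P=o['position']
f=lambda x,y,z:onz('wrist',180+x/3.335,110+y/3.335,z,o).round(4)
print(P)
print('pin tip',f(335,155,.098),'->axis x',f(335,155,.098)[0]+.041)
print('collar near edge',f(335,103,.078),'->x',f(335,103,.078)[0]+.048)
print('collar L/R',f(109,325,.078),f(556,325,.078), 'lat ctr')
print('drum lr',f(160,415,.1395),f(510,415,.1395))
print('gap outer wall',f(335,123,.078))
# scene: pin front tip zoom(278,383), front collar edge (285,422), 
g=lambda x,y,z:onz('scene',140+x/6,170+y/6,z).round(4)
print('scene pin',g(277,378,.094),g(283,400,.078),'collar l/r',g(177,345,.078),g(408,340,.078),'drum lr',g(200,245,.1395),g(350,245,.1395))
E
```

```text
[ 0.57486457 -0.20978509  0.15780996]
pin tip [ 0.5349 -0.2078  0.098 ] ->axis x 0.5759000000000001
collar near edge [ 0.527  -0.2077  0.078 ] ->x 0.5750000000000001
collar L/R [ 0.5754 -0.2575  0.078 ] [ 0.5756 -0.159   0.078 ] lat ctr
drum lr [ 0.5732 -0.2379  0.1395] [ 0.5734 -0.1781  0.1395]
gap outer wall [ 0.5312 -0.2077  0.078 ]
scene pin [ 0.6088 -0.2075  0.094 ] [ 0.6073 -0.2074  0.078 ] collar l/r [ 0.5758 -0.2553  0.078 ] [ 0.5753 -0.1577  0.078 ] drum lr [ 0.5757 -0.2358  0.1395] [ 0.5772 -0.175   0.1395]
```

```bash
python3 -m crank '[[-0.001,0.01,0,0,0,0,-1],[-0.001,0.016,0,0,0,0,-1],[-0.001,0.02,0,0,0,0,-1],[-0.001,0.024,0,0,0,0,-1]]'
python3 -m crank '[[0,0.003,0,0,0,0,-1],[0,0.006,0,0,0,0,-1],[0,0.009,0,0,0,0,-1],[0,0.009,0,0,0,0,-1]]'
```

```text
time: 9.62
position: [0.5741, -0.2097, 0.145]
tool_rot: [-0.707, 0.001, -0.001, 0.707]
ft_force: [-0.1, -0.0, -4.1]
grip_width: 0.0108
time: 10.12
position: [0.574, -0.2096, 0.1406]
tool_rot: [-0.707, 0.001, -0.001, 0.707]
ft_force: [0.3, 0.1, -2.4]
grip_width: 0.0107
```

```bash
python3 -m crank '[[0,0.004,0,0,0,0,-1],[0,0.008,0,0,0,0,-1],[0,0.012,0,0,0,0,-1],[0,0.012,0,0,0,0,-1]]'
python3 -m crank '[[0,0.002,0,0,0,0,-1],[0,0.004,0,0,0,0,-1],[0,0.004,0,0,0,0,-1]]'
```

```text
time: 10.62
position: [0.5739, -0.2096, 0.1345]
tool_rot: [-0.707, 0.001, -0.001, 0.707]
ft_force: [0.3, 0.0, -4.1]
grip_width: 0.0107
time: 11.0
position: [0.5741, -0.2096, 0.1327]
tool_rot: [-0.707, 0.001, -0.001, 0.707]
ft_force: [-0.7, -0.1, -3.8]
grip_width: 0.011
```

```bash
python3 -m crank '[[0,0.002,0,0,0,0,-1],[0,0.003,0,0,0,0,-1],[0,0.003,0,0,0,0,-1]]'
python3 -m crank '[[0,0.001,0,0,0,0,-1],[0,0.002,0,0,0,0,-1],[0,0.002,0,0,0,0,-1]]'
python3 -m crank '[[0,0.001,0,0,0,0,-1],[0,0.002,0,0,0,0,-1],[0,0.002,0,0,0,0,-1]]'
```

```text
time: 11.38
position: [0.5741, -0.2097, 0.1312]
tool_rot: [-0.707, 0.001, -0.001, 0.707]
ft_force: [-0.9, 0.7, -4.0]
grip_width: 0.0109
time: 11.75
position: [0.5742, -0.2097, 0.1304]
tool_rot: [0.707, -0.001, 0.001, -0.707]
ft_force: [-1.1, 0.1, -1.4]
grip_width: 0.0106
time: 12.12
position: [0.5743, -0.2096, 0.1299]
tool_rot: [0.707, -0.001, 0.001, -0.707]
ft_force: [-1.1, 1.5, 3.3]
grip_width: 0.011
```

```bash
python3 -m crank '[[0,-0.0005,0.0003,0,0.03,0,-1],[0,-0.0005,0.0006,0,0.06,0,-1],[0,-0.0005,0.0008,0,0.09,0,-1],[0,-0.0005,0.0008,0,0.09,0,-1]]'
python3 -c "
from h import *
o=robot.get_obs();print(zyaw(o),o['moment'].round(3),o['ft_force'].round(2),o['position'].round(4))"
```

```text
time: 12.62
position: [0.5751, -0.2101, 0.1299]
tool_rot: [0.7, -0.1, 0.101, -0.699]
ft_force: [-0.2, -0.3, 0.1]
grip_width: 0.0106
1.2857523517172855 [-0.134 -0.105  0.009] [-0.16 -0.28  0.12] [ 0.5751 -0.2101  0.1299]
```

```bash
cat > s.py <<'E'
from h import *
o=robot.get_obs();print('psi',round(zyaw(o),4),'M',np.array(o['moment']).round(3),'F',np.array(o['ft_force']).round(2),'P',np.array(o['position']).round(4))
E
for i in 1; do python3 -m crank '[[0,0,0.0002,0,0.02,0,-1],[0,0,0.0003,0,0.04,0,-1],[0,0,0.0003,0,0.04,0,-1]]'>/dev/null; python3 s.py; done
```

```text
psi 1.161 M [-0.15  -0.059 -0.004] F [ 0.48 -0.23  0.66] P [ 0.5748 -0.2098  0.1299]
```

```bash
python3 -m crank '[[0,0,0.0002,0,0.015,0,-1],[0,0,0.0003,0,0.03,0,-1],[0,0,0.0003,0,0.03,0,-1]]'>/dev/null; python3 s.py
```

```text
psi 1.0669 M [-0.142 -0.086  0.01 ] F [ 0.86 -0.52  1.52] P [ 0.5746 -0.2094  0.1298]
```

```bash
python3 -m crank '[[0,0,0.0002,0,0.012,0,-1],[0,0,0.0003,0,0.025,0,-1],[0,0,0.0003,0,0.025,0,-1]]'>/dev/null; python3 s.py
```

```text
psi 0.9882 M [-0.22  -0.022  0.079] F [ 0.31 -0.14  2.58] P [ 0.5746 -0.2092  0.1298]
```

```bash
python3 -m crank '[[0,0,0.0002,0,0.012,0,-1],[0,0,0.0003,0,0.025,0,-1],[0,0,0.0003,0,0.025,0,-1]]'>/dev/null; python3 s.py
```

```text
psi 0.9096 M [-0.2    0.006  0.024] F [-0.03 -0.87  3.12] P [ 0.5746 -0.2089  0.1298]
```

```bash
python3 -m crank '[[0,0,0.0002,0,0.012,0,-1],[0,0,0.0003,0,0.025,0,-1],[0,0,0.0003,0,0.025,0,-1]]'>/dev/null; python3 s.py
```

```text
psi 0.831 M [-0.151  0.029  0.038] F [-0.38  0.88  3.02] P [ 0.5746 -0.2087  0.1297]
```

```bash
python3 -m crank '[[0,0,0.0002,0,0.01,0,-1],[0,0,0.0002,0,0.02,0,-1],[0,0,0.0002,0,0.02,0,-1]]'>/dev/null; python3 s.py
```

```text
psi 0.7662 M [-0.194  0.052  0.016] F [-0.08 -1.46  4.43] P [ 0.5746 -0.2086  0.1296]
```

```bash
python3 -m crank '[[0,-0.0005,0.0002,0,0.01,0,-1],[0,-0.001,0.0002,0,0.02,0,-1],[0,-0.001,0.0002,0,0.02,0,-1]]'>/dev/null; python3 s.py
```

```text
psi 0.703 M [-0.215 -0.041 -0.021] F [ 0.92 -0.67  2.8 ] P [ 0.5746 -0.2084  0.1298]
```

```bash
python3 -m crank '[[0,0,0.0001,0,0.01,0,-1],[0,0,0.0002,0,0.02,0,-1],[0,0,0.0002,0,0.02,0,-1]]'>/dev/null; python3 s.py
```

```text
psi 0.6402 M [-0.203  0.01   0.016] F [0.05 0.47 1.8 ] P [ 0.5745 -0.2083  0.1299]
```

```bash
python3 -m crank '[[0,-0.0002,0.0001,0,0.01,0,-1],[0,-0.0004,0.0002,0,0.02,0,-1],[0,-0.0004,0.0002,0,0.02,0,-1]]'>/dev/null; python3 s.py
```

```text
psi 0.5774 M [-0.181 -0.022  0.007] F [-0.03 -0.84  0.18] P [ 0.5746 -0.2082  0.13  ]
```

```bash
python3 -m crank '[[0,0,0.0001,0,0.01,0,-1],[0,0,0.0002,0,0.02,0,-1],[0,0,0.0002,0,0.02,0,-1]]'>/dev/null; python3 s.py
```

```text
psi 0.5145 M [-0.199  0.041 -0.027] F [-0.72 -0.62 -0.82] P [ 0.5747 -0.2082  0.13  ]
```

```bash
python3 -m crank '[[0,0,0.0001,0,0.008,0,-1],[0,0,0.0001,0,0.015,0,-1],[0,0,0.0001,0,0.015,0,-1]]'>/dev/null; python3 s.py; python3 -c "
from h import *
im=vision.camera('wrist');cv2.imwrite('pics/w8.png',cv2.resize(im[110:290,180:380],(667,600),interpolation=cv2.INTER_CUBIC))"
```

```text
psi 0.4676 M [-0.167  0.087  0.025] F [-0.1  -1.11 -1.6 ] P [ 0.5747 -0.2082  0.13  ]
```

View pics/w8.png

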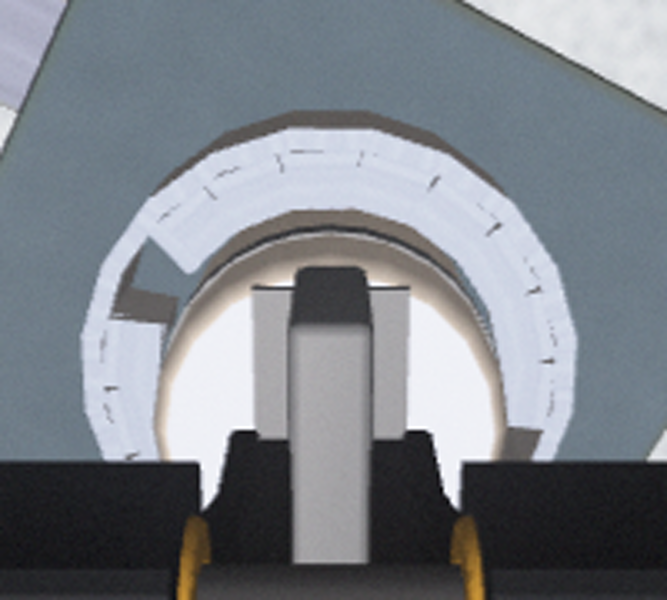

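```bash
python3 -m crank '[[0,0,0.0001,0,0.008,0,-1],[0,0,0.0001,0,0.015,0,-1],[0,0,0.0001,0,0.015,0,-1]]'>/dev/null; python3 s.py
```

```text
psi 0.4208 M [-0.215  0.138  0.144] F [ 0.05 -0.95 -2.96] P [ 0.5746 -0.2081  0.1299]
```

```bash
python3 -m crank '[[0,0,0.0001,0,0.008,0,-1],[0,0,0.0001,0,0.015,0,-1],[0,0,0.0001,0,0.015,0,-1]]'>/dev/null; python3 s.py
```

```text
psi 0.3737 M [-0.276  0.167  0.259] F [-1.16 -0.18 -5.39] P [ 0.5746 -0.2081  0.1298]
```

```bash
python3 -m crank '[[0,0.0004,0,0,0.002,0,-1],[0,0.0008,0,0,0.005,0,-1],[0,0.0008,0,0,0.005,0,-1]]'>/dev/null; python3 s.py;  python3 -m crank '[[0,0,0,0,0,0,-1]]'>/dev/null; python3 s.py
```

```text
psi 0.3579 M [-0.199  0.284  0.388] F [-1.32  0.22 -5.32] P [ 0.5747 -0.2081  0.1297]
psi 0.358 M [-0.231  0.286  0.324] F [-1.19  0.1  -5.81] P [ 0.5747 -0.2081  0.1297]
```

```bash
for i in 1 2 3; do python3 -m crank '[[0,0,0,0,0,0,-1]]'>/dev/null; python3 s.py; done
```

```text
psi 0.358 M [-0.147  0.288  0.418] F [-1.05 -0.31 -5.  ] P [ 0.5747 -0.2081  0.1297]
psi 0.3579 M [-0.207  0.314  0.357] F [-1.45 -0.36 -5.62] P [ 0.5747 -0.2081  0.1297]
psi 0.358 M [-0.149  0.314  0.335] F [-1.16 -0.42 -5.77] P [ 0.5747 -0.2081  0.1297]
```

```bash
python3 -m crank '[[0,0,0,0,0,0,-0.5],[0,0,0,0,0,0,0],[0,0,0,0,0,0,0.2],[0,0,0,0,0,0,0.2],[0,0,0,0,0,0,0.2]]'; python3 s.py; python3 -m crank '[[0,-0.02,0,0,0,0,0.2],[0,-0.08,0,0,0,0,0.2],[0,-0.18,0,0,0,0,0.2],[0,-0.22,0,0,0,0,0.2],[0,-0.22,0,0,0,0,0.2],[0,-0.22,0,0,0,0,0.2]]';python3 s.py
python3 -c "
from h import *
im=vision.camera('wrist');cv2.imwrite('pics/w9.png',im)
im=vision.camera('scene');cv2.imwrite('pics/s9.png',im)
print(robot.get_obs()['moment'])"
```

```text
time: 19.05
position: [0.5752, -0.2083, 0.13]
tool_rot: [-0.581, 0.403, -0.403, 0.581]
ft_force: [-0.5, 0.5, 0.1]
grip_width: 0.0495
psi 0.3578 M [-0.096  0.05   0.008] F [-0.48  0.45  0.11] P [ 0.5752 -0.2083  0.13  ]
time: 19.8
position: [0.5743, -0.2078, 0.239]
tool_rot: [0.581, -0.404, 0.402, -0.581]
ft_force: [-0.4, 0.0, -0.8]
grip_width: 0.052
psi 0.3579 M [-0.102  0.074  0.033] F [-0.42  0.02 -0.81] P [ 0.5743 -0.2078  0.239 ]
[-0.04282737  0.02784581 -0.03431377]
```

View pics/w9.png

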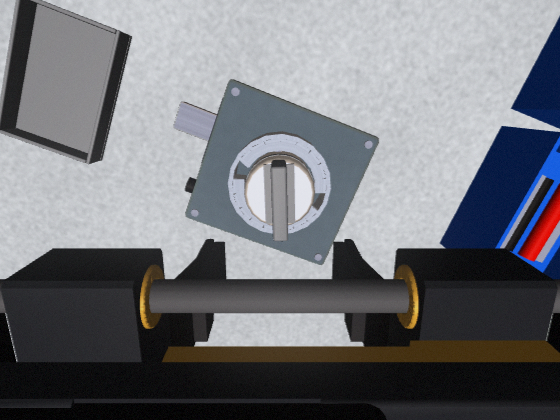

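View pics/s9.png

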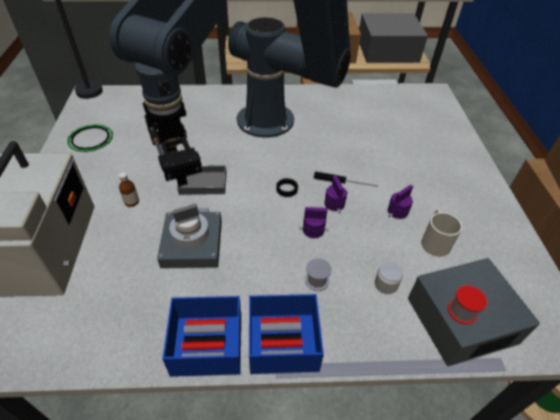

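```bash
python3 -c "
from rig import robot
print(robot.hand_in())"
```

```text
the job is handed in; nothing more can be done
None
```

The magazine is locked in the feeder collar, released, and the job is handed in at about 20 s on the clock. I gripped it by its fin, set its pins down through the two gaps onto the seat, then twisted it clockwise about 1.21 rad.

- **Tightness:** the ramps first resisted at about 1.1 rad past the gaps. Held readings at the end ran from 0.32 to 0.42 N m and averaged about 0.36, a little above the 0.32 ideal and under the 0.5 limit. That suggests roughly 19 N on the seat, but I could not measure the seat force directly.
- **Sinking:** the tool dropped only about 0.5 mm during the twist, less than the expected 1 to 2 mm. The fin may have slid a little in the pads, so I went by torque rather than depth.
- **After release:** the wrist torque fell back to near zero. The last wrist picture shows the fin at its twisted angle, with both gaps clear of the pins. The magazine looks upright in the final pictures.
- **Bystanders:** in the last scene picture they look to be where they started. I checked this by eye only, and the wrist picture was too tight to include most of them.
- **Odd measurement:** the wrist camera's size readings were off, about 2% large for the collar and 2 to 5% small for the magazine. Hole and pin alignment still agreed within about 1 mm, and the drum went in without catching.

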